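# Show which wheel goes on the buffer

## Robot

A 7-joint arm with a two-finger parallel gripper is mounted at the origin on the work surface. World frame = base frame: x ahead of the robot, y to its left, z up, the work surface at z = 0. Lengths are in m, angles in rad, forces in N, time in s.
With the tool pointing down it reaches from about 0.4 to 0.925 m from the base axis. Payload 5.6 kg.
Tool frame: the origin (TCP) lies between the finger pads, 19 mm behind the fingertips; this is the grasp point; z points along the fingers, y is the line along which they close (so a half turn about z gives the same grasp; the last joint's range is limited). The gripper opens to 85 mm and grips with 20 to 120 N. Pads are 22 mm wide; open, the fingers measure 114 mm over their backs; the gripper's body (76 mm by 85 mm) begins 54 mm behind the grasp point. The pads swing forward as they close: fully open they stand 13 mm farther back than shut.
Start: joints at [1.139, 0.468, -0.012, 1.603, 0.006, 1.071, -0.056], TCP at [0.246, -0.602, 0.25] pointing down, gripper open.
Joint ranges: [-2.53, 2.53], [-0.31, 2.02], [-1.57, 1.55], [0.28, 2.44], [-1.29, 4.43], [0.15, 1.84], [-2.92, 2.92]. Speed limits (rad/s): [2.57, 2.57, 3.14, 3.14, 3.14, 3.14, 3.14].

## Interface

Orientations are given as a unit quaternion [x, y, z, w].
In Python, from station import sense, get_image, camera_params, job_done gives the robot as it stands. The module is installed in compiled form; this text tells all that it offers.
- The arm moves only by the tool step_arm, never from a script. Its argument "series" is a list of rows, each an object of numbers: "tx", "ty", "tz": the shift along the tool's x, y, z in m; "roll": the turn about the tool's z in degrees. A call has exactly 8 rows; each row is the pose to reach, as a shift and turn from the pose commanded when the call began, along the tool's axes at that moment; what a row does not reach only later rows make up. A row lasts 1/8 s, in which the tool goes at most 62.5 mm and 10.7 degrees, less where a joint would pass 70% of its speed; a pose out of reach is approached as far as the arm can. A call with a gripper value outside its range is refused whole. "claw" is the opening, from 0 (shut) to 1 (fully open), set as the call begins (left out, the last holds). The fingers move at their own pace and stop on an object; the grip force is fixed at half the most. Time passes only in rows, so rows that repeat a pose let the fingers close, or fill a call up. It gives the time, the measured TCP pose, the force, the opening and the grip force at its end, in the units of the state.
- sense(): the state, without advancing time (a new reading comes with each control period).
- get_image(name): name is "scene" or "top" or "wrist"; returns the picture (384x512x3 uint8, blue, green, red); there is no depth.
- camera_params(name): a dict with "fx", "fy", "cx", "cy" (pixels), "dist" ([k1, k2, p1, p2, k3] as OpenCV has them; the pictures are not rectified), "origin" and "rotation" of the camera in the world. Camera axes: x right, y up, looking along -z (the intrinsics and any distortion apply to the point x, -y, -z); pixel columns grow to the right and rows downward; lengths in m; the calibration is good to about 2 mm. A picture is of the moment at which its call begins: read the wrist's pose just before it. camera_params takes no time and is no camera call; for the wrist camera it gives the pose at the moment of the call.
- job_done(): hands the job in; it is judged then, once.
The state is a dict: "t": time; "qpos": joint angles; "qvel": joint speeds; "effort": joint torques, N m; "tool_pos": TCP position; "tool_rot": TCP orientation; "force": force on the tool from outside, world axes, zero at the start; "ft_torque": the same for the moment, N m; "grip_width": finger opening in m; "grip_force": force on a finger pad.
Only numpy, scipy, OpenCV 4.12 (cv2) and the standard library are available. Lean on these libraries where they do the work, as an engineer would, in place of code of your own. Each camera call takes 0.05 s, during which the arm holds its last target. There are 200 camera calls.

## Task

Show your workmate at the bench buffer which wheel to mount and where: press the push button on the call box to get attention and let it go, then point straight down at the hub of the middle-sized of the three loose wheels lying on the bench, keeping the fingertips one to three centimetres above the middle of the hub for two seconds. Then point down from above in the same way at the middle of the buffer's empty spindle end, the one without a wheel, and finish there, still pointing. Only the button may be touched: do not touch, lift or shift any wheel or the buffer, do not point at any other wheel on the way, and leave the other things on the bench where they are.

Things in the scene. Friction and masses are not known exactly. Their poses are not given: they have to be found in the camera images.
- call (a joint): push button of the call box, travel in m: 0 released, 0.006 fully pressed; a spring pushes it back, about 5 N when fully down; it counts as pressed from 0.0045
- call_top (a point): centre of the top face of the released round grey push button, 28 mm in diameter, pressed straight down. It sits in a black housing on the call box, a grey box 100 x 90 x 40 mm fixed on the bench left of the wheels, with a small clear lamp dome 48 mm beyond the button
- wheel_large: the largest of the three loose fibre wheels that lie flat on the bench in a row in front of the buffer, in any order: disc 130 mm in diameter, 20 mm thick, with a steel hub flange 32 mm across in the middle whose top is 24 mm above the bench. Origin: centre of the underside; z up
- wheel_medium: the middle-sized of the three loose fibre wheels that lie flat on the bench in a row in front of the buffer, in any order: disc 95 mm in diameter, 20 mm thick, with a steel hub flange 32 mm across in the middle whose top is 24 mm above the bench. Origin: centre of the underside; z up
- wheel_small: the smallest of the three loose fibre wheels that lie flat on the bench in a row in front of the buffer, in any order: disc 60 mm in diameter, 20 mm thick, with a steel hub flange 32 mm across in the middle whose top is 24 mm above the bench. Origin: centre of the underside; z up
- wheel_large_hub (a point): centre of the top face of the hub of wheel_large, 24 mm above the bench
- wheel_medium_hub (a point): centre of the top face of the hub of wheel_medium, 24 mm above the bench
- wheel_small_hub (a point): centre of the top face of the hub of wheel_small, 24 mm above the bench
- buffer: green bench buffer, fixed: foot 150 x 170 x 30 mm, motor 130 mm in diameter and 160 mm long along its y axis, spindle axis 130 mm above the bench, highest point of the motor 195 mm. One spindle end comes out at each side (+y and -y). Origin: centre of the foot's underside
- bare: the empty spindle end of the buffer, without a wheel: threaded steel shaft 20 mm in diameter, 100 mm long, level, along its y axis, on either side of the motor (it varies). Origin: middle of its length on the axis, 150 mm from the motor's middle, 130 mm above the bench; z up. The shaft's near end is 20 mm from the motor
- bare_top (a point): top of the empty spindle end at the middle of its length, 140 mm above the bench
- mounted: the other spindle end, which already carries a wheel 120 mm in diameter and 24 mm thick, held by steel flanges and nuts, standing upright; its rim reaches 190 mm above the bench. Origin: wheel centre, on the spindle axis, 150 mm from the motor's middle
- wrench: bystander: steel wrench lying on the bench. Origin: underside
- flange: bystander: spare steel washer, 44 mm across, 8 mm thick. Origin: centre of the underside
- compound_bar: bystander: brown bar of polishing compound, 130 x 45 x 38 mm. Origin: centre of the underside
- doorknob: bystander: brass door knob standing on its rose, 54 mm across, 64 mm high. Origin: centre of the underside
- jar: bystander: amber glass jar, 72 mm across, 90 mm high. Origin: centre of the underside
- brush: bystander: hand brush lying on the bench. Origin: underside
- offcut: bystander: upright aluminium bar offcut, 28 mm across, 45 mm high. Origin: centre of the underside
Mind the look-alikes: they are no part of the job. What is shaped like the part that bears call but brown or green is not meant. What is shaped like the wheel_large but turquoise is not meant.

How it is judged:
By the outcome, as a careful person would: the job done as asked, in the order asked, and still so for the second after the job is handed in, with the robot touching nothing.
It also fails if it takes over 64 s, if anything falls off the work surface, if the arm or the gripper's body presses on something with over 40 N, if the wrist force passes 120 N, or if a joint passes its speed limit or range.

## Working session

There is one attempt and no reset: what is moved stays moved. The work goes in short steps, Python scripts to look and compute and a tool call to move; the robot and the scene stay as the last step left them, time stands still between calls to the robot, and variables do not carry over. Pictures are saved under pics/ and viewed, at most 10 in all, crops included, and the job is handed in when it is done.

Besides the shell and the picture viewer there is one more tool, called after "Emit:" as a command line: name --argument value ..., lists and objects as JSON in quotes. step_arm: Moves the arm, as the interface text tells. Its arguments: {"type":"object","properties":{"series":{"type":"array"},"claw":{"type":"number"}},"required":["series"]}

```bash
mkdir -p pics; cat > h.py <<'E'
import numpy as np, cv2
from station import *
def ray(p,uv):
    K=np.array([[p["fx"],0,p["cx"]],[0,p["fy"],p["cy"]],[0,0,1.]])
    x,y=cv2.undistortPoints(np.array([[uv]],float),K,np.array(p["dist"],float))[0,0]
    return np.array(p["origin"]),np.array(p["rotation"]).reshape(3,3)@np.array([x,-y,-1])
def at(p,uv,z):
    o,d=ray(p,uv); return (o+d*(z-o[2])/d[2]).round(4)
def proj(p,X):
    K=np.array([[p["fx"],0,p["cx"]],[0,p["fy"],p["cy"]],[0,0,1.]])
    c=np.array(p["rotation"]).reshape(3,3).T@(np.array(X)-np.array(p["origin"]))
    return cv2.projectPoints(np.array([[c[0],-c[1],-c[2]]]),np.zeros(3),np.zeros(3),K,np.array(p["dist"],float))[0].ravel().round(1)
E
python3 - <<'E'
from h import *
a=get_image("top");b=get_image("scene")
cv2.imwrite("pics/top.png",a);cv2.imwrite("pics/scene.png",b)
cv2.imwrite("pics/top2.png",cv2.resize(a,(800,600),interpolation=2))
for n in("top","scene"):print(n,camera_params(n))
s=sense();print(s["t"],s["tool_pos"],s["tool_rot"],s["force"],s["grip_width"])
E
```

```text
top {'fx': 451.1524392596664, 'fy': 451.1524392596664, 'cx': 260.05069394390375, 'cy': 189.82352538223975, 'dist': array([-0.14852855,  0.        ,  0.        ,  0.        ,  0.        ]), 'origin': array([0.34721083, 0.0478892 , 1.43091077]), 'rotation': array([-0.03066995,  0.04317741,  0.71014122, -0.70206446])}
scene {'fx': 408.86221516177363, 'fy': 408.86221516177363, 'cx': 257.81107562385176, 'cy': 189.77480165821117, 'dist': array([-0.02132065,  0.        ,  0.        ,  0.        ,  0.        ]), 'origin': array([1.38357479, 0.55433914, 0.88198278]), 'rotation': array([0.22274105, 0.39232585, 0.76272458, 0.46337681])}
0.1 [ 0.24614366 -0.60108266  0.24913797] [ 9.81175236e-01  1.93117900e-01 -1.97600447e-04 -7.71213489e-04] [-0.56454801 -0.33987642 -0.63364153] 0.08531607412950167
```

View pics/top2.png

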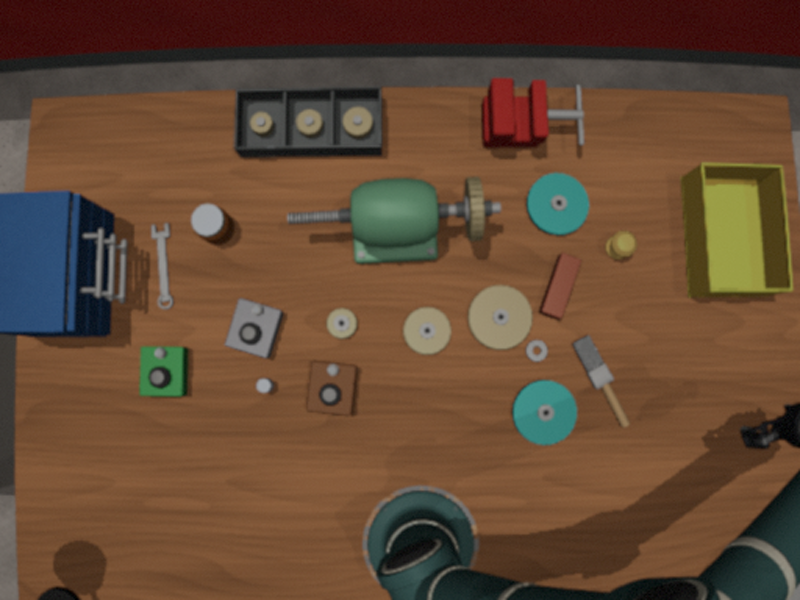

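View pics/scene.png

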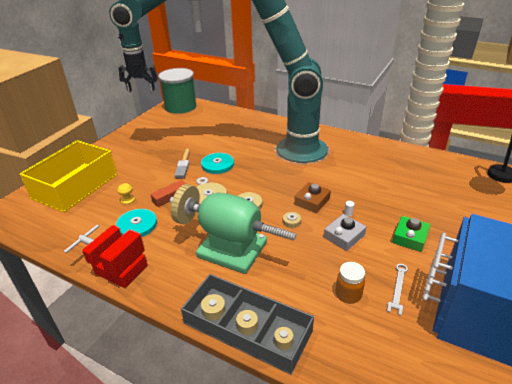

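The top picture (800x600) shows these candidates:
- **Call boxes:** grey at (254,329), green at (163,371) and brown at (331,389). The grey one fits.
- **Loose fibre wheels:** small (342,323), medium (427,330) and large (500,317). The medium one at (427,330) is the target. The turquoise discs and the wheels in the tray are look-alikes.
- **Bare spindle:** it points left at about (319,217). The mounted wheel is on the right.

I'll confirm with an enlarged crop and measure.

```bash
sed -i 's/np.array(p\["rotation"\]).reshape(3,3)/R.from_quat(p["rotation"]).as_matrix()/; 1a from scipy.spatial.transform import Rotation as R' h.py
python3 - <<'E'
from h import *
a=cv2.imread("pics/top.png");p=camera_params("top")
c=cv2.resize(a[110:260,135:335],None,fx=4,fy=4,interpolation=cv2.INTER_CUBIC);cv2.imwrite("pics/crop.png",c)
f=lambda u,v:(u/1.5625,v/1.5625)
print("btn",at(p,f(250,333),.055),"lamp",at(p,f(257,310),.05))
for n,u,v in(("s",342,323),("m",427,330),("l",500,317)):print(n,at(p,f(u,v),.024))
print("bare ends",at(p,f(289,218),.13),at(p,f(350,214),.13),"mounted",at(p,f(475,209),.13))
print(R.from_quat(sense()["tool_rot"]).as_matrix().round(3))
E
```

```text
btn [0.4229 0.33   0.055 ] lamp [0.4684 0.3174 0.05  ]
s [0.4429 0.1513 0.024 ]
m [ 0.4271 -0.0184  0.024 ]
l [ 0.4514 -0.1658  0.024 ]
bare ends [0.6347 0.2432 0.13  ] [0.6409 0.1281 0.13  ] mounted [ 0.6487 -0.1079  0.13  ]
[[ 0.925  0.379 -0.001]
 [ 0.379 -0.925  0.001]
 [-0.    -0.002 -1.   ]]
```

View pics/crop.png

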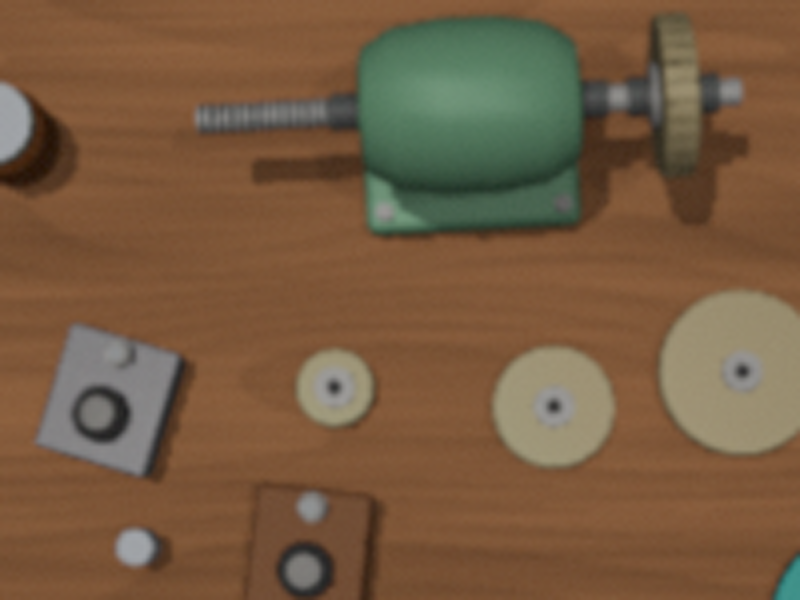

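Confirmed in the crop (crop pixels):
- **Grey call box:** the button is at (99,413) and the lamp beyond it at (120,353).
- **Wheels:** the medium hub is at (553,406), between the small one (334,387) and the large one (742,371).
- **Spindle:** the bare threaded end has its tip at (197,119), and the mounted wheel is at (676,92).

Next I compute the targets and the first move.

```bash
cat >> h.py <<'E'
def delta(X):
    s=sense();return (R.from_quat(s["tool_rot"]).inv().apply(np.array(X)-s["tool_pos"])).round(4)
E
python3 - <<'E'
from h import *
p=camera_params("top");q=camera_params("scene")
g=lambda u,v:(135+(u+.5)/4-.5,110+(v+.5)/4-.5)
print("btn",[at(p,g(99,412),z) for z in(.05,.055,.06)])
m=at(p,g(553.5,406),.024);print("m",m)
t=at(p,g(197,119),.135);w=at(p,g(676,92),.13);print(t,w,np.linalg.norm(t-w));b=t+(w-t)*50/350;print("bare",b)
print([proj(q,[*at(p,g(99,412),z)[:2],z]) for z in(.045,.06)])
for X in([.5,-.4,.35],[.53,-.15,.37],[.53,.2,.35],[.43,.33,.2]):print(X,delta(X))
i=cv2.imread("pics/scene.png")[170:270,280:430];cv2.imwrite("pics/sc.png",cv2.resize(i,None,fx=5,fy=5,interpolation=2))
E
```

```text
btn [array([0.4247, 0.3329, 0.05  ]), array([0.4244, 0.3319, 0.055 ]), array([0.4241, 0.3309, 0.06  ])]
m [ 0.4273 -0.0176  0.024 ]
[0.6341 0.2457 0.135 ] [ 0.6521 -0.1069  0.13  ] 0.35309454824451764
bare [0.63667143 0.19532857 0.13428571]
[array([348. , 224.1]), array([347.6, 220. ])]
[0.5, -0.4, 0.35] [ 0.3111 -0.09   -0.1007]
[0.53, -0.15, 0.37] [ 0.4336 -0.3101 -0.1204]
[0.53, 0.2, 0.35] [ 0.5663 -0.6339 -0.0999]
[0.43, 0.33, 0.2] [ 0.523  -0.7919  0.0503]
```

View pics/sc.png

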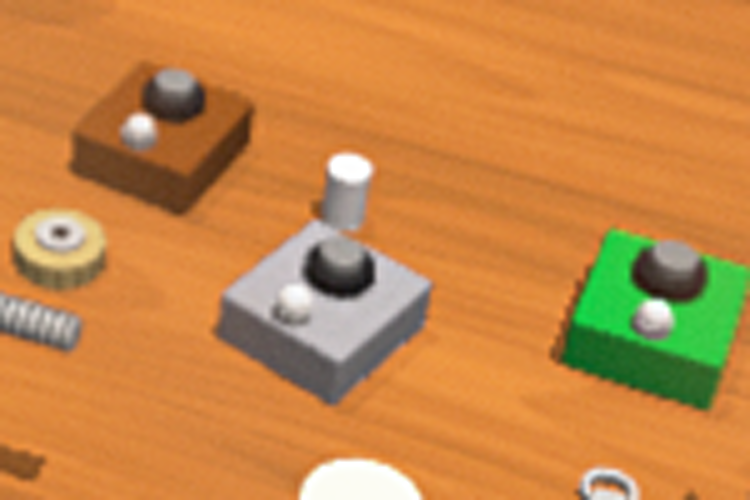

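The scene crop shows the grey box's button at about (349,220) in the full picture. This puts the button top at z≈0.06. I'll start moving with the gripper shut.

Emit:
step_arm --claw 0 --series '[{"tx":0,"ty":0,"tz":-0.05},{"tx":0.05,"ty":-0.015,"tz":-0.07},{"tx":0.1,"ty":-0.03,"tz":-0.1},{"tx":0.15,"ty":-0.045,"tz":-0.1},{"tx":0.2,"ty":-0.06,"tz":-0.1},{"tx":0.25,"ty":-0.075,"tz":-0.1},{"tx":0.31,"ty":-0.09,"tz":-0.1},{"tx":0.31,"ty":-0.09,"tz":-0.1}]'

```text
invalid input at $.series[0]: expected keys tx, ty, tz, roll
```

Emit:
step_arm --series '[{"tx":0.02,"ty":-0.045,"tz":-0.01},{"tx":0.04,"ty":-0.09,"tz":-0.02},{"tx":0.06,"ty":-0.135,"tz":-0.02},{"tx":0.08,"ty":-0.18,"tz":-0.02},{"tx":0.1,"ty":-0.22,"tz":-0.02},{"tx":0.12,"ty":-0.26,"tz":-0.02},{"tx":0.14,"ty":-0.3,"tz":-0.02},{"tx":0.16,"ty":-0.34,"tz":-0.02}]'

```text
invalid input at $.series[0]: expected keys tx, ty, tz, roll
```

```bash
python3 - <<'E'
from h import *
s=sense();print(s["t"],s["tool_pos"],s["qpos"].round(2),s["force"])
for X in([.53,.2,.3],[.53,.3,.3],[.424,.331,.15]):print(X,delta(X))
E
```

```text
0.1 [ 0.24614366 -0.60108266  0.24913797] [ 1.14  0.47 -0.01  1.6   0.01  1.07 -0.06] [-0.56454801 -0.33987642 -0.63364153]
[0.53, 0.2, 0.3] [ 0.5663 -0.6338 -0.0499]
[0.53, 0.3, 0.3] [ 0.6042 -0.7264 -0.0498]
[0.424, 0.331, 0.15] [ 0.5178 -0.795   0.1004]
```

Emit:
step_arm --claw 0 --series '[{"tx":0,"ty":0,"tz":-0.05,"roll":0},{"tx":0.05,"ty":-0.015,"tz":-0.07,"roll":0},{"tx":0.1,"ty":-0.03,"tz":-0.1,"roll":0},{"tx":0.15,"ty":-0.045,"tz":-0.1,"roll":0},{"tx":0.2,"ty":-0.06,"tz":-0.1,"roll":0},{"tx":0.25,"ty":-0.075,"tz":-0.1,"roll":0},{"tx":0.31,"ty":-0.09,"tz":-0.1,"roll":0},{"tx":0.31,"ty":-0.09,"tz":-0.1,"roll":0}]'

```text
t: 1.1
tool_pos: [0.5039, -0.3949, 0.3492]
tool_rot: [0.98, 0.198, 0.001, -0.002]
force: [0.0, -0.7, -0.6]
grip_width: 0.0001
grip_force: 0.0
```

Emit:
step_arm --series '[{"tx":0.02,"ty":-0.045,"tz":-0.01,"roll":0},{"tx":0.04,"ty":-0.09,"tz":-0.02,"roll":0},{"tx":0.06,"ty":-0.135,"tz":-0.02,"roll":0},{"tx":0.08,"ty":-0.18,"tz":-0.02,"roll":0},{"tx":0.1,"ty":-0.22,"tz":-0.02,"roll":0},{"tx":0.12,"ty":-0.26,"tz":-0.02,"roll":0},{"tx":0.14,"ty":-0.3,"tz":-0.02,"roll":0},{"tx":0.16,"ty":-0.34,"tz":-0.02,"roll":0}]'

```text
t: 2.1
tool_pos: [0.5179, -0.025, 0.3698]
tool_rot: [0.981, 0.193, -0.0, 0.0]
force: [0.3, 1.0, -0.3]
grip_width: 0.0002
grip_force: 0.0
```

```bash
python3 - <<'E'
from h import *
s=sense();print(s["t"],s["tool_pos"],s["qpos"].round(2),s["force"],s["grip_width"])
for X in([.53,.2,.3],[.53,.3,.3],[.424,.331,.15]):print(X,delta(X))
E
```

```text
2.1 [ 0.51790828 -0.02497601  0.36975613] [ 0.3   0.16 -0.36  1.75  0.06  1.24 -1.26] [ 0.32965705  0.97750501 -0.27084128] 0.00018305804496339682
[0.53, 0.2, 0.3] [ 0.0962 -0.2038  0.0696]
[0.53, 0.3, 0.3] [ 0.134  -0.2963  0.0696]
[0.424, 0.331, 0.15] [ 0.0477 -0.3651  0.2196]
```

Emit:
step_arm --series '[{"tx":0.025,"ty":-0.05,"tz":0,"roll":0},{"tx":0.05,"ty":-0.1,"tz":0,"roll":0},{"tx":0.075,"ty":-0.15,"tz":0,"roll":0},{"tx":0.1,"ty":-0.2,"tz":0.02,"roll":0},{"tx":0.11,"ty":-0.25,"tz":0.04,"roll":0},{"tx":0.1,"ty":-0.3,"tz":0.06,"roll":0},{"tx":0.08,"ty":-0.34,"tz":0.08,"roll":0},{"tx":0.048,"ty":-0.365,"tz":0.1,"roll":0}]'

```text
t: 3.1
tool_pos: [0.4232, 0.3315, 0.2688]
tool_rot: [0.981, 0.194, -0.0, -0.0]
force: [-0.1, 1.3, 0.0]
grip_width: 0.0001
grip_force: 0.0
```

Emit:
step_arm --series '[{"tx":0,"ty":0,"tz":0.05,"roll":0},{"tx":0,"ty":0,"tz":0.1,"roll":0},{"tx":0,"ty":0,"tz":0.12,"roll":0},{"tx":0,"ty":0,"tz":0.12,"roll":0},{"tx":0,"ty":0,"tz":0.12,"roll":0},{"tx":0,"ty":0,"tz":0.12,"roll":0},{"tx":0,"ty":0,"tz":0.12,"roll":0},{"tx":0,"ty":0,"tz":0.12,"roll":0}]'

```text
t: 4.1
tool_pos: [0.4246, 0.3306, 0.1504]
tool_rot: [0.981, 0.193, 0.0, -0.0]
force: [0.3, -0.1, 0.1]
grip_width: -0.0001
grip_force: 0.0
```

```bash
python3 - <<'E'
from h import *
s=sense();print(s["t"],s["tool_pos"],s["force"])
p=camera_params("wrist");a=get_image("wrist");cv2.imwrite("pics/w1.png",a)
T=s["tool_pos"]+R.from_quat(s["tool_rot"]).apply([0,0,.019])
print("tip",proj(p,T),"tip drop",proj(p,[T[0],T[1],.06]),"btn",proj(p,[.424,.331,.06]),delta([.424,.331,.083]))
E
```

```text
4.1 [0.42461659 0.33058192 0.15043869] [ 0.27761788 -0.09380714  0.13559644]
tip [254.2 247.8] tip drop [254.5 200.3] btn [253.6 200.9] [-0.0004 -0.0006  0.0673]
```

View pics/w1.png

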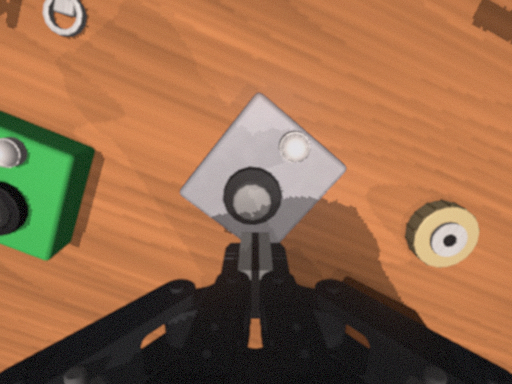

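The wrist view shows the button at (252,200), against a predicted tip drop of (254,200), so it is aligned. I'll press gradually.

Emit:
step_arm --series '[{"tx":0,"ty":0,"tz":0.03,"roll":0},{"tx":0,"ty":0,"tz":0.055,"roll":0},{"tx":0,"ty":0,"tz":0.064,"roll":0},{"tx":0,"ty":0,"tz":0.068,"roll":0},{"tx":0,"ty":0,"tz":0.07,"roll":0},{"tx":0,"ty":0,"tz":0.072,"roll":0},{"tx":0,"ty":0,"tz":0.073,"roll":0},{"tx":0,"ty":0,"tz":0.074,"roll":0}]'

```text
t: 5.15
tool_pos: [0.4247, 0.3309, 0.0764]
tool_rot: [0.981, 0.193, 0.0, -0.0]
force: [0.5, 0.3, 3.8]
grip_width: 0.0001
grip_force: 1.9
```

Emit:
step_arm --series '[{"tx":0,"ty":0,"tz":0.0005,"roll":0},{"tx":0,"ty":0,"tz":0.001,"roll":0},{"tx":0,"ty":0,"tz":0.0015,"roll":0},{"tx":0,"ty":0,"tz":0.002,"roll":0},{"tx":0,"ty":0,"tz":0.002,"roll":0},{"tx":0,"ty":0,"tz":0.002,"roll":0},{"tx":0,"ty":0,"tz":0.002,"roll":0},{"tx":0,"ty":0,"tz":0.002,"roll":0}]'

```text
t: 6.15
tool_pos: [0.4247, 0.3309, 0.0747]
tool_rot: [0.981, 0.193, 0.0, -0.0]
force: [-0.9, -0.7, 10.1]
grip_width: -0.0003
grip_force: 5.0
```

The force of 10 N is above the 5 N the spring gives when fully down, so the button has bottomed. I'll release and rise.

Emit:
step_arm --series '[{"tx":0,"ty":0,"tz":-0.01,"roll":0},{"tx":0,"ty":0,"tz":-0.04,"roll":0},{"tx":0,"ty":0,"tz":-0.09,"roll":0},{"tx":0,"ty":0,"tz":-0.14,"roll":0},{"tx":0,"ty":0,"tz":-0.19,"roll":0},{"tx":0,"ty":0,"tz":-0.24,"roll":0},{"tx":0,"ty":0,"tz":-0.25,"roll":0},{"tx":0,"ty":0,"tz":-0.25,"roll":0}]'

```text
t: 7.15
tool_pos: [0.4243, 0.33, 0.3238]
tool_rot: [0.981, 0.193, -0.0, 0.0]
force: [-0.4, 0.3, -1.1]
grip_width: 0.0
grip_force: 0.0
```

```bash
python3 - <<'E'
from h import *
s=sense();print(s["t"],s["tool_pos"],s["force"])
for X in([.53,.25,.325],[.53,.08,.325],[.4273,-.0176,.325],[.4273,-.0176,.15]):print(X,delta(X))
E
```

```text
7.15 [0.42429329 0.33004955 0.32381822] [-0.38576882  0.26784618 -1.0636258 ]
[0.53, 0.25, 0.325] [ 0.0675  0.1141 -0.0011]
[0.53, 0.08, 0.325] [ 0.0032  0.2715 -0.001 ]
[0.4273, -0.0176, 0.325] [-0.1289  0.3229 -0.001 ]
[0.4273, -0.0176, 0.15] [-0.1288  0.3228  0.174 ]
```

Emit:
step_arm --series '[{"tx":0.03,"ty":0.05,"tz":0,"roll":0},{"tx":0.06,"ty":0.1,"tz":0,"roll":0},{"tx":0.05,"ty":0.16,"tz":0,"roll":0},{"tx":0.025,"ty":0.215,"tz":0,"roll":0},{"tx":0.003,"ty":0.27,"tz":0,"roll":0},{"tx":-0.04,"ty":0.29,"tz":0,"roll":0},{"tx":-0.09,"ty":0.308,"tz":0,"roll":0},{"tx":-0.129,"ty":0.323,"tz":0,"roll":0}]'

```text
t: 8.15
tool_pos: [0.4247, -0.019, 0.3216]
tool_rot: [0.981, 0.192, -0.002, -0.001]
force: [0.2, -0.2, 0.3]
grip_width: -0.0003
grip_force: 0.0
```

Emit:
step_arm --series '[{"tx":0,"ty":0,"tz":0.05,"roll":0},{"tx":0,"ty":0,"tz":0.1,"roll":0},{"tx":0,"ty":0,"tz":0.15,"roll":0},{"tx":0,"ty":0,"tz":0.19,"roll":0},{"tx":0,"ty":0,"tz":0.2,"roll":0},{"tx":0,"ty":0,"tz":0.2,"roll":0},{"tx":0,"ty":0,"tz":0.2,"roll":0},{"tx":0,"ty":0,"tz":0.2,"roll":0}]'

```text
t: 9.15
tool_pos: [0.4283, -0.0174, 0.1252]
tool_rot: [0.981, 0.193, 0.001, 0.0]
force: [0.5, 0.4, 0.1]
grip_width: -0.0002
grip_force: 0.0
```

```bash
python3 - <<'E'
from h import *
s=sense();print(s["t"],s["tool_pos"],s["force"])
p=camera_params("wrist");a=get_image("wrist");cv2.imwrite("pics/w2.png",a)
T=s["tool_pos"]+R.from_quat(s["tool_rot"]).apply([0,0,.019])
X=[.4273,-.0176,.024]
print("tip",proj(p,T),"tip drop",proj(p,[T[0],T[1],.024]),"hub",proj(p,X),delta([X[0],X[1],.063]))
E
```

```text
9.15 [ 0.42832081 -0.01740049  0.12516726] [0.46739027 0.42161268 0.08669691]
tip [254.2 247.8] tip drop [254.4 195.6] hub [254. 197.] [-0.001  -0.0002  0.062 ]
```

View pics/w2.png

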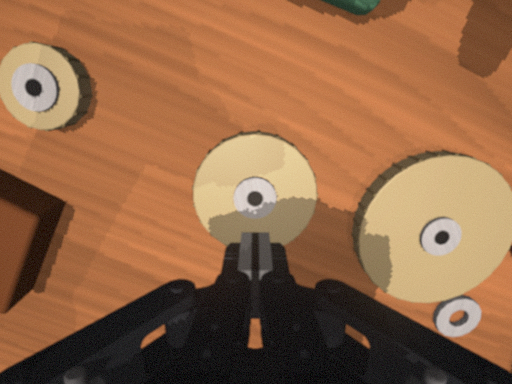

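The medium wheel's hub is at (255,198) and the tip drop at (254,196), about 1 mm off. The small wheel is on the left and the large one on the right, so this is the right wheel. I'll descend and hold.

Emit:
step_arm --series '[{"tx":-0.001,"ty":0,"tz":0.03,"roll":0},{"tx":-0.001,"ty":0,"tz":0.05,"roll":0},{"tx":-0.001,"ty":0,"tz":0.06,"roll":0},{"tx":-0.001,"ty":0,"tz":0.062,"roll":0},{"tx":-0.001,"ty":0,"tz":0.062,"roll":0},{"tx":-0.001,"ty":0,"tz":0.062,"roll":0},{"tx":-0.001,"ty":0,"tz":0.062,"roll":0},{"tx":-0.001,"ty":0,"tz":0.062,"roll":0}]'

```text
t: 10.2
tool_pos: [0.4267, -0.0177, 0.0622]
tool_rot: [0.981, 0.193, 0.0, 0.0]
force: [0.2, 1.0, -0.1]
grip_width: 0.0002
grip_force: 0.0
```

Emit:
step_arm --series '[{"tx":0,"ty":0,"tz":0,"roll":0},{"tx":0,"ty":0,"tz":0,"roll":0},{"tx":0,"ty":0,"tz":0,"roll":0},{"tx":0,"ty":0,"tz":0,"roll":0},{"tx":0,"ty":0,"tz":0,"roll":0},{"tx":0,"ty":0,"tz":0,"roll":0},{"tx":0,"ty":0,"tz":0,"roll":0},{"tx":0,"ty":0,"tz":0,"roll":0}]'

```text
t: 11.2
tool_pos: [0.4265, -0.0177, 0.062]
tool_rot: [0.981, 0.193, -0.0, 0.0]
force: [0.1, -1.0, 0.3]
grip_width: -0.0
grip_force: 0.0
```

Emit:
step_arm --series '[{"tx":0,"ty":0,"tz":0,"roll":0},{"tx":0,"ty":0,"tz":0,"roll":0},{"tx":0,"ty":0,"tz":0,"roll":0},{"tx":0,"ty":0,"tz":0,"roll":0},{"tx":0,"ty":0,"tz":0,"roll":0},{"tx":0,"ty":0,"tz":0,"roll":0},{"tx":0,"ty":0,"tz":0,"roll":0},{"tx":0,"ty":0,"tz":0,"roll":0}]'

```text
t: 12.2
tool_pos: [0.4265, -0.0177, 0.0619]
tool_rot: [0.981, 0.193, -0.0, 0.0]
force: [0.6, 0.1, 0.2]
grip_width: 0.0001
grip_force: 0.0
```

Emit:
step_arm --series '[{"tx":0,"ty":0,"tz":0,"roll":0},{"tx":0,"ty":0,"tz":0,"roll":0},{"tx":0,"ty":0,"tz":0,"roll":0},{"tx":0,"ty":0,"tz":0,"roll":0},{"tx":0,"ty":0,"tz":-0.05,"roll":0},{"tx":0,"ty":0,"tz":-0.1,"roll":0},{"tx":0,"ty":0,"tz":-0.15,"roll":0},{"tx":0,"ty":0,"tz":-0.2,"roll":0}]'

```text
t: 13.2
tool_pos: [0.4261, -0.0177, 0.2637]
tool_rot: [0.981, 0.193, 0.0, 0.0]
force: [1.2, -0.5, -0.6]
grip_width: -0.0
grip_force: 0.0
```

Emit:
step_arm --series '[{"tx":0,"ty":0,"tz":-0.05,"roll":0},{"tx":0,"ty":0,"tz":-0.06,"roll":0},{"tx":0,"ty":0,"tz":-0.06,"roll":0},{"tx":0,"ty":0,"tz":-0.06,"roll":0},{"tx":0,"ty":0,"tz":-0.06,"roll":0},{"tx":0,"ty":0,"tz":-0.06,"roll":0},{"tx":0,"ty":0,"tz":-0.06,"roll":0},{"tx":0,"ty":0,"tz":-0.06,"roll":0}]'

```text
t: 14.2
tool_pos: [0.4265, -0.0177, 0.3219]
tool_rot: [0.981, 0.193, -0.0, -0.0]
force: [0.3, 0.5, 0.6]
grip_width: -0.0002
grip_force: 0.0
```

```bash
python3 - <<'E'
from h import *
s=sense();print(s["t"],s["tool_pos"],s["force"])
print(delta([.6367,.1953,.32]))
E
```

```text
14.2 [ 0.42652297 -0.01766601  0.32185016] [0.2778163  0.53587217 0.60387608]
[ 0.2752 -0.1174  0.0018]
```

The hold lasted about 2.9 s with the tips roughly 19 mm above the hub. Now I'll move to the bare spindle end.

Emit:
step_arm --series '[{"tx":0.045,"ty":-0.02,"tz":0,"roll":0},{"tx":0.09,"ty":-0.04,"tz":0,"roll":0},{"tx":0.135,"ty":-0.06,"tz":0,"roll":0},{"tx":0.18,"ty":-0.08,"tz":0,"roll":0},{"tx":0.225,"ty":-0.1,"tz":0,"roll":0},{"tx":0.275,"ty":-0.117,"tz":0,"roll":0},{"tx":0.275,"ty":-0.117,"tz":0.04,"roll":0},{"tx":0.275,"ty":-0.117,"tz":0.08,"roll":0}]'

```text
t: 15.2
tool_pos: [0.637, 0.1956, 0.2405]
tool_rot: [0.981, 0.193, 0.0, -0.0]
force: [-0.5, 0.8, -0.9]
grip_width: 0.0003
grip_force: 0.0
```

Emit:
step_arm --series '[{"tx":0,"ty":0,"tz":0,"roll":0},{"tx":0,"ty":0,"tz":0,"roll":0},{"tx":0,"ty":0,"tz":0,"roll":0},{"tx":0,"ty":0,"tz":0,"roll":0},{"tx":0,"ty":0,"tz":0,"roll":0},{"tx":0,"ty":0,"tz":0,"roll":0},{"tx":0,"ty":0,"tz":0,"roll":0},{"tx":0,"ty":0,"tz":0,"roll":0}]'

```text
t: 16.2
tool_pos: [0.6366, 0.1948, 0.2419]
tool_rot: [0.981, 0.193, -0.0, 0.0]
force: [0.7, 0.2, -0.4]
grip_width: 0.0001
grip_force: 0.0
```

```bash
python3 - <<'E'
from h import *
s=sense();print(s["t"],s["tool_pos"],s["force"])
p=camera_params("wrist");a=get_image("wrist");cv2.imwrite("pics/w3.png",a)
T=s["tool_pos"]+R.from_quat(s["tool_rot"]).apply([0,0,.019])
X=[.6367,.1953,.14]
d=np.array([.018,-.3526,0]);d/=np.linalg.norm(d)
print("tip drop",proj(p,[T[0],T[1],.14]),"mid",proj(p,X),"tipend",proj(p,X-.05*d),"near",proj(p,X+.05*d),delta([X[0],X[1],.179]))
E
```

```text
16.2 [0.63663756 0.19484799 0.24189101] [ 0.70708839  0.24018527 -0.41636163]
tip drop [254.5 195.1] mid [254.  194.8] tipend [189.3 173.2] near [316.  215.5] [ 0.0002 -0.0004  0.0629]
```

View pics/w3.png

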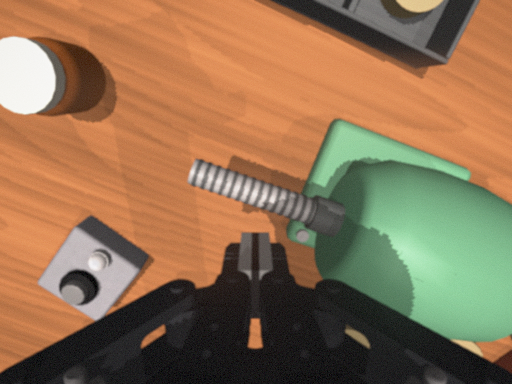

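The bare threaded shaft runs from (192,171) to about (312,208), with its middle at about (253,191). After parallax this is about 1 mm from the tip drop at (254,195). I'll descend with a +1 mm tx correction.

Emit:
step_arm --series '[{"tx":0.001,"ty":0,"tz":0.02,"roll":0},{"tx":0.001,"ty":0,"tz":0.04,"roll":0},{"tx":0.001,"ty":0,"tz":0.055,"roll":0},{"tx":0.001,"ty":0,"tz":0.062,"roll":0},{"tx":0.001,"ty":0,"tz":0.062,"roll":0},{"tx":0.001,"ty":0,"tz":0.062,"roll":0},{"tx":0.001,"ty":0,"tz":0.062,"roll":0},{"tx":0.001,"ty":0,"tz":0.062,"roll":0}]'

```text
t: 17.25
tool_pos: [0.6378, 0.1953, 0.1805]
tool_rot: [0.981, 0.193, 0.0, 0.0]
force: [0.9, -0.4, 0.2]
grip_width: -0.0001
grip_force: 0.0
```

Emit:
step_arm --series '[{"tx":0,"ty":0,"tz":0,"roll":0},{"tx":0,"ty":0,"tz":0,"roll":0},{"tx":0,"ty":0,"tz":0,"roll":0},{"tx":0,"ty":0,"tz":0,"roll":0},{"tx":0,"ty":0,"tz":0,"roll":0},{"tx":0,"ty":0,"tz":0,"roll":0},{"tx":0,"ty":0,"tz":0,"roll":0},{"tx":0,"ty":0,"tz":0,"roll":0}]'

```text
t: 18.25
tool_pos: [0.6376, 0.1952, 0.1799]
tool_rot: [0.981, 0.193, -0.0, 0.0]
force: [0.1, -0.3, -0.2]
grip_width: -0.0001
grip_force: 0.0
```

Emit:
step_arm --series '[{"tx":0,"ty":0,"tz":0,"roll":0},{"tx":0,"ty":0,"tz":0,"roll":0},{"tx":0,"ty":0,"tz":0,"roll":0},{"tx":0,"ty":0,"tz":0,"roll":0},{"tx":0,"ty":0,"tz":0,"roll":0},{"tx":0,"ty":0,"tz":0,"roll":0},{"tx":0,"ty":0,"tz":0,"roll":0},{"tx":0,"ty":0,"tz":0,"roll":0}]'

```text
t: 19.25
tool_pos: [0.6376, 0.1952, 0.1799]
tool_rot: [0.981, 0.193, -0.0, 0.0]
force: [0.4, -0.5, 0.2]
grip_width: -0.0001
grip_force: 0.0
```

```bash
python3 - <<'E'
from h import *
s=sense();print(s["t"],s["tool_pos"],s["force"])
a=get_image("scene");cv2.imwrite("pics/s2.png",cv2.resize(a[100:280,150:390],None,fx=3,fy=3,interpolation=2))
E
```

```text
19.25 [0.63759131 0.195212   0.17992855] [ 0.44447876 -0.49667583  0.22108297]
```

View pics/s2.png

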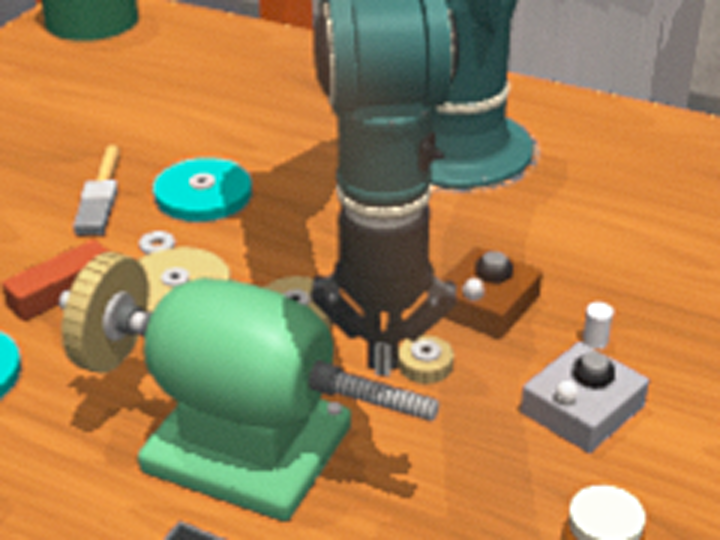

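The fingertips at (383,370) in the crop sit just above the middle of the bare shaft at (385,390). Nothing is touched or shifted, so I'm handing in.

```bash
python3 -c "from station import *; print(job_done())"
```

```text
the job is handed in; nothing more can be done
None
```

I pressed the grey call button and let it go, pointed at the medium wheel's hub for about 2.9 s, and handed the job in with the tips about 2 cm above the middle of the bare spindle end; no verdict was returned.

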